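Fetch a sample box from under a bench riser with a flat scoop and stack it

TASK

A closed sample box has slipped in under the low bench riser, out of reach of the fingers. Slide the flat scoop in under the overhang until the box lies fully on its blade, up against the blade's back ridge, and draw it wholly out from under the riser on the scoop before touching the box itself. Then stack the box squarely, sides flush, on the column of two like boxes without shifting these, leave the scoop lying flat on the bench, and do not disturb the timer, the bottle or the tape roll.

Things in the scene. Friction and masses are not known exactly. Their poses are not given: they have to be found in the camera images.
- scoop: flat steel scoop, 225 mm long, 0.16 kg, lying flat. Origin on its sole, under the middle of the handle; x points to the blade's front edge, z up. Orange level handle, x = -35 to 35, 20 mm wide, z = 32 to 54 mm: grip across the width from above. Under it on two posts runs a sole 16 wide, 6 mm tall
- blade_edge (a point): middle of the scoop's front edge, at bench level, 190 mm ahead of its origin; axes as the scoop. The blade is 50 mm wide, 4 mm thick, bevelled over the last 20 mm to a 1.5 mm edge
- ridge (a point): foot of the front face of the cross ridge at the blade's back, 95 mm behind the edge, at bench level; the ridge rises to z = 14 mm. The box is to lie between ridge and edge
- riser: fixed low white bench riser, 190 wide (y), 160 deep (x), 62 mm tall. Origin on the bench under the front face of its grey front lip; x points inwards under the board, z up. The lip's lower edge is 44 mm over the bench; 170 mm between side panels (y = -85 to 85 mm); the back is open
- under_board (a point): point on the bench under the riser, 127 mm behind the lip; axes as the riser. About here a stop bar parallel to the lip runs across; its front face is 118 to 136 mm behind the lip (not measured: feel for it). Its lower edge is 12 mm above the bench: the scoop's blade passes below, the box cannot
- stray_box: stray closed sample box 85 x 58 x 28 mm (x, y, z), 0.1 kg, white, blue lid; lower edges rounded, 8 mm. Origin at the centre of its underside, x along the 85 mm, z up. Loose under the riser, within 35 mm of its middle, turned up to 0.2 rad, 1 to 25 mm before the stop bar. Pushed, it slides till the bar holds it; the blade then rides under it (a few N) till the ridge meets it
- upper_box: upper box of the column, on lower_box: closed sample box 85 x 58 x 28 mm (x, y, z), 0.1 kg, white, blue lid; lower edges rounded, 8 mm. Origin at the centre of its underside, x along the 85 mm, z up
- lower_box: lower box of the column, on the bench: closed sample box 85 x 58 x 28 mm (x, y, z), 0.1 kg, white, blue lid; lower edges rounded, 8 mm. Origin at the centre of its underside, x along the 85 mm, z up
- timer: white timer with three buttons, 60 x 60 x 22 mm, lying on the riser's top towards its back; origin at the centre of its underside; leave it alone
- bottle: bottle with blue cap, 54 mm diameter, 106 mm tall, standing on the bench beyond the column; origin at the centre of its underside; leave it alone
- tape_roll: beige roll of tape lying flat, 80 mm diameter, 19 mm tall; origin at the centre of its underside; leave it alone

How it is judged:
By the outcome, as a careful person would: the job done as asked, in the order asked, and still so for the second after the job is handed in, with the robot touching nothing.
It also fails if it takes over 64 s, if anything falls off the work surface, if the arm or the gripper's body presses on something with over 40 N, if the wrist force passes 120 N, or if a joint passes its speed limit or range.

ROBOT

A 7-joint arm with a two-finger parallel gripper is mounted at the origin on a cart in front of the work surface, level with it; the furniture and walls round the work are solid. World frame = base frame: x ahead of the robot, y to its left, z up, the work surface at z = 0. Lengths are in m, angles in rad, forces in N, time in s.
With the tool pointing down it reaches from about 0.35 to 0.9 m from the base axis. Payload 8.1 kg.
Tool frame: the origin (TCP) lies on the centre line of the jaws, within the pads' length; the fingertips stand 17 mm ahead of it and the grasp point (between the pads) lies 2 mm behind it; z points along the fingers, y is the direction in which the jaws open and shut (so a half turn about z gives the same grasp; the last joint's range is limited). The gripper opens to 92 mm and grips with 3 to 60 N. Pads are 19 mm wide; open, the fingers measure 130 mm over their backs; the gripper's body (75 mm by 190 mm) begins 47 mm behind the grasp point.
Start: joints at [-1.226, 0.434, 0.025, 1.573, -0.012, 1.134, -0.075], TCP at [0.271, 0.563, 0.244] pointing down, gripper open.
Joint ranges: [-2.62, 2.62], [-0.44, 2.09], [-1.27, 1.32], [0.08, 2.57], [-1.32, 4.46], [0.12, 2], [-2.74, 2.74]. Speed limits (rad/s): [2.22, 2.22, 3.01, 3.01, 3.14, 3.14, 3.14].

INTERFACE

Orientations are given as a rotation vector (axis times angle).
In Python, from cell import arm, imaging, job gives the robot as it stands.
- The arm moves only by the tool jog_arm, never from a script. Its argument "moves" is a list of rows, each an object with "fingers": the closure, from -1 (fully open) to 1 (shut); "xyz": the shift along the tool's x, y, z in cm, a list of three; "angular": the turn, a rotation vector about the tool's x, y, z in rad, a list of three. In form: [{"fingers": fingers, "xyz": [dx, dy, dz], "angular": [ax, ay, az]}, ...]. A call has 1 to 12 rows; each row is the pose to reach, as a shift and turn from the pose commanded when the call began, along the tool's axes at that moment; what a row does not reach only later rows make up. A row lasts 1/8 s, in which the tool goes at most 62.5 mm and 10.7 degrees, less where a joint would pass 70% of its speed; a pose out of reach is approached as far as the arm can. A call with a gripper value outside its range is refused whole. The fingers move at their own pace and stop on an object; "grip_force" is the grip in N (left out, the last holds). Time passes only in rows, so rows that repeat a pose let the fingers close. It gives the time, the measured TCP pose, the force and the opening at its end, in the units of the state.
- arm.observe(): the state, without advancing time (a new reading comes with each control period).
- imaging.get_image(name): name is "scene" or "top"; returns the picture (384x512x3 uint8, red, green, blue); there is no depth.
- imaging.camera_params(name): a dict with "fx", "fy", "cx", "cy" (pixels), "dist" ([k1, k2, p1, p2, k3] as OpenCV has them; the pictures are not rectified), "rvec" (rotation vector, rad) and "tvec" (3), from world to camera coordinates, as OpenCV has them. Camera axes: x right, y down, z forward; pixel columns grow to the right and rows downward; lengths in m; the calibration is good to about 2 mm. A picture is of the moment at which its call begins. camera_params takes no time and is no camera call.
- job.sign_off(): hands the job in, once; it reports no verdict.
The state is a dict: "clock": time; "joints": joint angles; "dq": joint speeds; "joint_efforts": joint torques, N m; "position": TCP position; "ee_rot": TCP orientation; "force": force on the tool from outside, world axes, zero at the start; "ft_torque": the same for the moment, N m; "width": opening from 0.0 (shut) to 1.0 (fully open).
Only numpy, scipy, OpenCV 4.12 (cv2) and the standard library are available. Lean on these libraries where they do the work, as an engineer would, in place of code of your own. Each camera call takes 0.05 s, during which the arm holds its last target. There are 200 camera calls.

## Working session

There is one attempt and no reset: what is moved stays moved. The work goes in short steps, Python scripts to look and compute and a tool call to move; the robot and the scene stay as the last step left them, time stands still between calls to the robot, and variables do not carry over. Pictures are saved under pics/ and viewed, about 8 in all and at most 12, crops included, and the job is handed in when it is done.

Besides the shell and the picture viewer there is one more tool, called after ">>>" in YAML: its name, and indented under it one key for each argument. jog_arm: Moves the arm, as the interface text tells. Its arguments: {"type":"object","properties":{"moves":{"type":"array"},"grip_force":{"type":"number"}},"required":["moves"]}

```bash
ls; mkdir -p pics
python3 - <<'E'
from cell import arm, imaging
import cv2
s=arm.observe();print(s)
for n in("scene","top"):
    im=imaging.get_image(n);cv2.imwrite(f"pics/{n}0.png",im[:,:,::-1]);print(n,imaging.camera_params(n))
E
```

```text
pics
{'clock': 0.0, 'joints': array([-1.22563491,  0.43522427,  0.02500926,  1.57411725, -0.01161803,
        1.13401066, -0.07509277]), 'dq': array([-0.00121591,  0.00193005, -0.00155777, -0.00130255, -0.00013993,
       -0.00032803, -0.0003042 ]), 'joint_efforts': array([-3.44820037e-04, -6.67861247e+01,  9.84820314e-01, -3.14458144e+01,
       -6.05315901e-02,  4.32279613e-02,  1.39234121e-04]), 'position': array([0.27044067, 0.56290446, 0.24293679]), 'ee_rot': array([-6.97591343e-01, -3.06294142e+00,  2.51251312e-03]), 'force': array([0.73798503, 0.01305635, 0.3591881 ]), 'ft_torque': array([-0.04054173, -0.00369969, -0.01756378]), 'width': 0.9990530233155647}
scene {'fx': 454.3760550465449, 'fy': 454.3760550465449, 'cx': 246.72992846578285, 'cy': 191.605442975257, 'dist': array([-0.00170734,  0.        ,  0.        ,  0.        ,  0.        ]), 'rvec': array([ 2.21801628, -0.59932085,  0.27145172]), 'tvec': array([-0.46688309,  0.21630755,  1.29672975])}
top {'fx': 364.2018945794217, 'fy': 364.2018945794217, 'cx': 260.3279768534492, 'cy': 186.860322046261, 'dist': array([0.00780137, 0.        , 0.        , 0.        , 0.        ]), 'rvec': array([ 2.14137961, -2.10748324,  0.21279625]), 'tvec': array([-0.06329222,  0.5061217 ,  1.45566191])}
```

View pics/scene0.png

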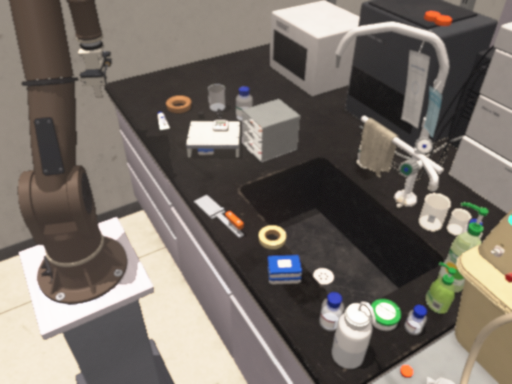

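View pics/top0.png

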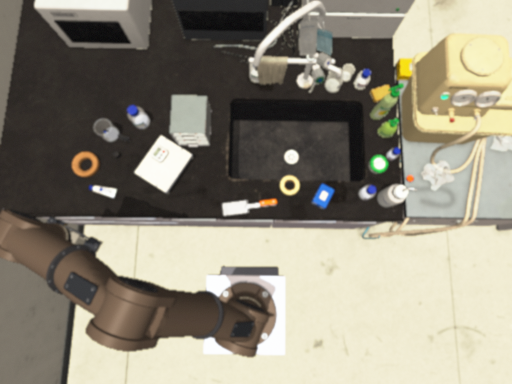

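The scene view shows the riser at (214,138), scoop at (220,213) with its blade at upper left, and column at (284,268). In the top view they are at (163,163), (248,207) and (323,195). I'll zoom in next.

```bash
cat > h.py <<'E'
import cv2, numpy as np
from cell import arm, imaging
from scipy.spatial.transform import Rotation as R
def cam(n):
    p=imaging.camera_params(n)
    K=np.array([[p['fx'],0,p['cx']],[0,p['fy'],p['cy']],[0,0,1]]);return K,np.array(p['dist']),np.array(p['rvec']),np.array(p['tvec'])
def cast(n,uv,z):
    K,d,r,t=cam(n);uv=np.array(uv,float).reshape(-1,1,2)
    q=cv2.undistortPoints(uv,K,d)[:,0];M=R.from_rotvec(r).as_matrix()
    D=np.c_[q,np.ones(len(q))]@M;C=-M.T@t
    return C+D*((z-C[2])/D[:,2])[:,None]
def proj(n,P):
    K,d,r,t=cam(n);return cv2.projectPoints(np.array(P,float).reshape(-1,1,3),r,t,K,d)[0][:,0]
def grab(n,k=1):
    return np.mean([imaging.get_image(n).astype(float) for _ in range(k)],0)
def crop(im,x0,y0,x1,y1,s):
    c=cv2.resize(im[y0:y1,x0:x1].clip(0,255).astype(np.uint8)[:,:,::-1],None,fx=s,fy=s,interpolation=cv2.INTER_CUBIC)
    for i in range(x0-x0%-10,x1,10): cv2.putText(c,str(i),((i-x0)*s,8),0,.3,(0,255,255)); cv2.line(c,((i-x0)*s+s//2,10),((i-x0)*s+s//2,14),(0,255,255))
    for i in range(y0-y0%-10,y1,10): cv2.putText(c,str(i),(0,(i-y0)*s+s//2+3),0,.3,(0,255,255))
    return c
E
python3 - <<'E'
from h import *
S=grab("scene",4);T=grab("top",4);np.savez("i0.npz",S=S,T=T)
a=np.hstack([crop(S,180,110,250,165,6),crop(S,190,190,250,245,6)])
b=np.hstack([crop(T,125,130,195,195,6),crop(T,218,175,278,240,6)])
c=np.hstack([crop(S,250,245,315,295,6),crop(T,300,170,360,220,6)])
cv2.imwrite("pics/a.png",a);
def pad(x,w):return cv2.copyMakeBorder(x,0,0,0,w-x.shape[1],0)
w=max(b.shape[1],c.shape[1]);m=np.vstack([pad(b,w),pad(c,w)]);print(a.shape,m.shape)
cv2.imwrite("pics/b.png",m[:, :800] if m.shape[0]<=600 else cv2.resize(m,None,fx=.85,fy=.85))
E
```

```text
(330, 780, 3) (690, 780, 3)
```

View pics/a.png

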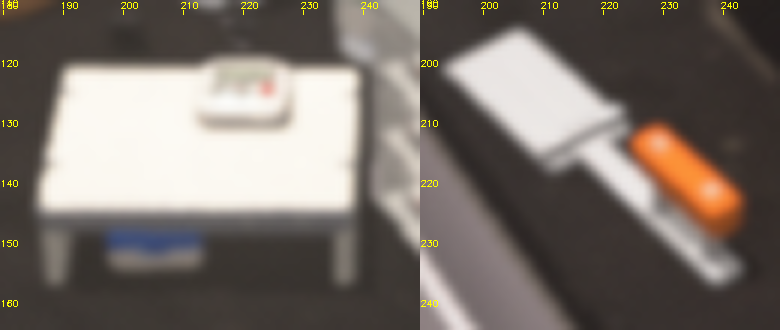

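View pics/b.png

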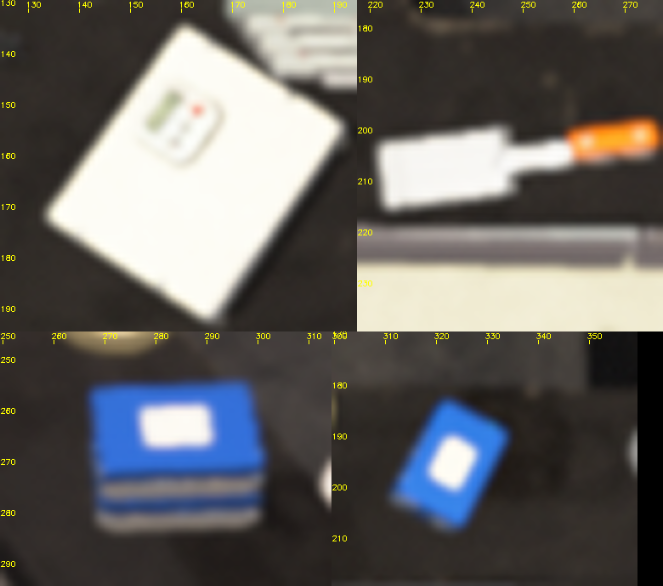

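Crops: in the scene view the stray box is under the lip at x 197–213, y 147–154. The riser legs, scoop outline and column (both boxes) are clear in both views. Next come mask-based poses.

```bash
cat >> h.py <<'E'
def blob(im,fn,box,s=8):
    x0,y0,x1,y1=box
    c=cv2.resize(im[y0:y1,x0:x1].astype(np.float32),None,fx=s,fy=s,interpolation=cv2.INTER_CUBIC)
    m=fn(c[...,0],c[...,1],c[...,2]).astype(np.uint8)
    cs,_=cv2.findContours(m,cv2.RETR_EXTERNAL,cv2.CHAIN_APPROX_NONE)
    k=max(cs,key=cv2.contourArea)[:,0].astype(float)
    return (k+.5)/s-.5+[x0,y0]
def rect(n,px,z):
    P=cast(n,px,z)[:,:2]
    (c,wh,a)=cv2.minAreaRect((P*1000).astype(np.float32))
    # robust: centre by filled-area moments
    M=cv2.moments((P*1000).astype(np.float32).reshape(-1,1,2));cm=np.array([M['m10'],M['m01']])/M['m00']
    w,h=wh
    if w<h: w,h,a=h,w,a+90
    return dict(c=np.round(c,1),cm=np.round(cm,1),wh=np.round((w,h),1),yaw=round(float(np.radians((a+90)%180-90)),3),area=round(M['m00']))
white=lambda r,g,b:(r+g+b)/3>150
blue=lambda r,g,b:(b-r)>70
orange=lambda r,g,b:(r-b)>90
E
python3 - <<'E'
from h import *
d=np.load("i0.npz");S,T=d['S'],d['T']
def show(nm,n,im,fn,box,z):
    px=blob(im,fn,box);print(nm,n,rect(n,px,z),px.min(0).round(1),px.max(0).round(1))
show("riser","top",T,white,(128,128,195,196),.062)
show("riser","scene",S,white,(180,114,243,146),.062)
show("lid","top",T,blue,(300,170,360,220),.056)
show("lid","scene",S,blue,(250,245,315,272),.056)
show("handle","top",T,orange,(250,190,285,225),.05)
show("handle","scene",S,orange,(215,200,250,235),.045)
show("blade","top",T,white,(218,195,248,219),.004)
show("blade","scene",S,white,(190,190,216,217),.004)
print("blade corners/edge scene", cast("scene",[[193.5,200.5],[206,194],[210,217.5],[224,208.5],[238.5,236.5]],.004).round(4))
print("blade top", cast("top",[[221.5,202.5],[223.5,215],[247,200]],.004).round(4))
print("legs", cast("scene",[[186,157],[190,157],[234.7,157],[238,157]],0).round(4))
print("lip top scene corners", cast("scene",[[185.5,144.5],[238,145.5],[190,120.5],[239.5,120.5]],.062).round(4))
print("riser top corners", cast("top",[[160,134],[133.5,171],[165.5,192],[191.5,153]],.062).round(4))
px=blob(S,blue,(190,143,220,160));print(px.min(0),px.max(0)); 
for y in range(143,158): print(y,[tuple(S[y,x].astype(int)) for x in (195,197,199,205,210,212,214)])
E
```

```text
riser top {'c': array([598.4, 348.8]), 'cm': array([598., 349.]), 'wh': array([196.2, 164. ]), 'yaw': -0.544, 'area': 31472} [134.1 134.9] [191.4 191.9]
riser scene {'c': array([599. , 349.7]), 'cm': array([597.6, 347. ]), 'wh': array([194.1, 177.9]), 'yaw': -0.549, 'area': 31920} [186.1 119.3] [239.4 145.4]
lid top {'c': array([ 474.7, -313.1]), 'cm': array([ 475.1, -313.3]), 'wh': array([94.2, 64.7]), 'yaw': -0.47, 'area': 5708} [312.1 182.9] [334.1 207.8]
lid scene {'c': array([ 474.8, -314. ]), 'cm': array([ 475. , -313.9]), 'wh': array([89.3, 60.4]), 'yaw': -0.495, 'area': 5067} [267.2 254.4] [301.3 271.4]
handle top {'c': array([445.4, -87.5]), 'cm': array([445.6, -87.6]), 'wh': array([75.4, 27.5]), 'yaw': -1.428, 'area': 1835} [258.7 197.8] [277.2 205.8]
handle scene {'c': array([445.9, -84.4]), 'cm': array([446.2, -84.4]), 'wh': array([83.1, 29.1]), 'yaw': -1.416, 'area': 2066} [224.7 210.3] [243.1 227.8]
blade top {'c': array([425.6,  49.8]), 'cm': array([425.5,  50.6]), 'wh': array([109.2,  56.4]), 'yaw': -1.43, 'area': 5731} [221.8 199.8] [247.4 215.3]
blade scene {'c': ar
[... 261 characters left out ...]
0.004 ]
 [ 0.4405 -0.1216  0.004 ]]
blade top [[ 0.4458  0.1072  0.004 ]
 [ 0.3931  0.097   0.004 ]
 [ 0.4583 -0.      0.004 ]]
legs [[0.4732 0.3359 0.    ]
 [0.4861 0.3284 0.    ]
 [0.6301 0.244  0.    ]
 [0.6407 0.2378 0.    ]]
lip top scene corners [[0.4732 0.3269 0.062 ]
 [0.6346 0.225  0.062 ]
 [0.5559 0.4674 0.062 ]
 [0.7226 0.3696 0.062 ]]
riser top corners [[0.7234 0.3694 0.062 ]
 [0.5621 0.4673 0.062 ]
 [0.4767 0.3306 0.062 ]
 [0.6432 0.2334 0.062 ]]Traceback (most recent call last):
  File "<stdin>", line 18, in <module>
  File "h.py", line 26, in blob
    k=max(cs,key=cv2.contourArea)[:,0].astype(float)
      ~~~^^^^^^^^^^^^^^^^^^^^^^^^
ValueError: max() iterable argument is empty
```

Run:
```python
from h import *
d=np.load("i0.npz");S=d['S']
print("B-R");print("    ",list(range(192,219)))
for y in range(144,159): print(y,(S[y,192:219,2]-S[y,192:219,0]).astype(int))
print("R")
for y in range(144,159): print(y,S[y,192:219,0].astype(int))
O=np.array([.5569,.2803]);a=1.026;X=np.array([np.cos(a),np.sin(a)]);Y=np.array([-X[1],X[0]])
def loc(px,z):
    p=cast("scene",px,z)[:,:2]-O;return np.c_[p@X,p@Y].round(4)
for z in(0,.002,.004,.006,.01): print(z,loc([[198,154.5],[212,154.5],[198,153.5],[212,153.5]],z))
# column reference: lower box front face bottom in scene
print(S[270:288,284,:].astype(int))
c=np.array([.475,-.3136]);th=-.485;u=np.array([np.cos(th),np.sin(th)]);v=np.array([u[1],-u[0]])
for z in(0,.004,.008,.028,.056):
  for k in(-42.5,0,42.5):
    f=[*(c+v*.029+u*k/1000),z];f2=[*(c-v*.029+u*k/1000),z];print(z,k,proj("scene",[f,f2]).round(1).tolist())
print("bench edge",cast("top",[[240,219],[150,219]],0),"sink",cast("top",[[230,182]],0))
```

```text
B-R
     [192, 193, 194, 195, 196, 197, 198, 199, 200, 201, 202, 203, 204, 205, 206, 207, 208, 209, 210, 211, 212, 213, 214, 215, 216, 217, 218]
144 [-17 -17 -17 -17 -17 -17 -17 -17 -17 -16 -16 -16 -16 -15 -15 -15 -14 -14
 -14 -15 -16 -17 -16 -16 -16 -16 -15]
145 [-10  -9  -9  -9  -9  -9  -8  -9  -9  -9  -8  -8  -8  -8  -8  -7  -7  -8
  -8  -8  -8 -10 -11 -11 -11 -10 -10]
146 [-6 -5 -5 -4 -5 -4 -4 -4 -4 -3 -3 -3 -4 -4 -4 -3 -3 -3 -4 -4 -5 -5 -5 -5
 -5 -5 -5]
147 [-5 -5 -4 -4 -3  0  4  7  7  7  7  6  4  3  2  2  3  3  3  2  1  0 -3 -4
 -4 -4 -4]
148 [-6 -6 -6 -5 -2  8 23 31 33 32 31 29 26 23 22 22 22 21 21 20 16  8  0 -4
 -5 -5 -5]
149 [-9 -8 -7 -7 -2 15 39 52 54 52 51 50 49 47 45 45 43 42 41 40 32 17  2 -5
 -7 -7 -7]
150 [-10  -9  -9  -8  -3  14  37  48  49  48  48  51  53  54  53  50  46  44
  42  40  31  16   1  -7  -9  -9  -9]
151 [-10  -9  -8  -8  -6   5  18  23  24  24  27  33  38  40  39  35  27  22
  20  18  13   5  -3  -9  -9  -9  -9]
152 [-9 -8 -9 -9 -8 -5 -3 -3 -3 -2  0  8 13 14 13 10  2 -2 -3 -5 -6 -6 -8 -9
 -9 -9 -9]
153 [ -9  -8 -10  -9  -8 -10 -12 -14 -15 -15 -13  -9  -
[... 2823 characters left out ...]
281.9, 268.0]]
0 42.5 [[299.4, 283.9], [296.8, 267.5]]
0.004 -42.5 [[268.7, 284.1], [267.1, 267.6]]
0.004 0 [[284.1, 283.5], [282.0, 267.1]]
0.004 42.5 [[299.5, 283.0], [296.9, 266.6]]
0.008 -42.5 [[268.7, 283.2], [267.1, 266.7]]
0.008 0 [[284.2, 282.6], [282.1, 266.2]]
0.008 42.5 [[299.6, 282.1], [297.0, 265.7]]
0.028 -42.5 [[268.9, 278.6], [267.3, 262.1]]
0.028 0 [[284.6, 278.0], [282.4, 261.6]]
0.028 42.5 [[300.2, 277.5], [297.5, 261.0]]
0.056 -42.5 [[269.2, 271.9], [267.6, 255.4]]
0.056 0 [[285.1, 271.4], [282.9, 254.9]]
0.056 42.5 [[301.0, 270.8], [298.2, 254.4]]
bench edge [[0.3778417  0.02763765 0.        ]
 [0.371907   0.40361832 0.        ]] sink [[0.53552885 0.07442933 0.        ]]
```

```bash
cat > go.py <<'E'
import sys
from h import *
def go(x,y,z,yaw):
    s=arm.observe();R0=R.from_rotvec(s['ee_rot']);m=R0.as_matrix()
    Rt=R.from_euler('z',yaw)*R.from_matrix(np.diag([1,-1,-1.]))
    print("t",round(s['clock'],2),"p",s['position'].round(4),"yaw",round(np.arctan2(m[1,0],m[0,0]),4),"F",s['force'].round(1),"w",round(s['width'],3),"j7",s['joints'][6].round(2))
    print("xyz cm",(m.T@(np.array([x,y,z])-s['position'])*100).round(2),"ang",(R0.inv()*Rt).as_rotvec().round(3))
if __name__=="__main__": go(*map(float,sys.argv[1:]))
E
python3 go.py .4456 -.087 .12 1.716
```

```text
t 0.5 p [0.2706 0.5634 0.2437] yaw 2.6938 F [ 0.1 -0.6  0.6] w 1.0 j7 -0.08
xyz cm [-43.94 -51.05  12.37] ang [-0.     0.     0.978]
```

>>> jog_arm:
  moves:
    - {"fingers":-1,"xyz":[-43.9,-51.0,12.4],"angular":[0,0,0.978]}
    - {"fingers":-1,"xyz":[-43.9,-51.0,12.4],"angular":[0,0,0.978]}
    - {"fingers":-1,"xyz":[-43.9,-51.0,12.4],"angular":[0,0,0.978]}
    - {"fingers":-1,"xyz":[-43.9,-51.0,12.4],"angular":[0,0,0.978]}
    - {"fingers":-1,"xyz":[-43.9,-51.0,12.4],"angular":[0,0,0.978]}
    - {"fingers":-1,"xyz":[-43.9,-51.0,12.4],"angular":[0,0,0.978]}
    - {"fingers":-1,"xyz":[-43.9,-51.0,12.4],"angular":[0,0,0.978]}
    - {"fingers":-1,"xyz":[-43.9,-51.0,12.4],"angular":[0,0,0.978]}
    - {"fingers":-1,"xyz":[-43.9,-51.0,12.4],"angular":[0,0,0.978]}
    - {"fingers":-1,"xyz":[-43.9,-51.0,12.4],"angular":[0,0,0.978]}
    - {"fingers":-1,"xyz":[-43.9,-51.0,12.4],"angular":[0,0,0.978]}
    - {"fingers":-1,"xyz":[-43.9,-51.0,12.4],"angular":[0,0,0.978]}

```text
clock: 2.0
position: [0.4459, -0.0916, 0.1195]
ee_rot: [2.064, 2.366, -0.002]
force: [-1.0, 0.0, 0.6]
width: 1.001
```

```bash
python3 go.py .4456 -.087 .041 1.716
```

```text
t 2.0 p [ 0.4459 -0.0916  0.1195] yaw 1.7073 F [-1.   0.   0.6] w 1.001 j7 0.47
xyz cm [0.48 0.03 7.85] ang [ 0.     0.002 -0.009]
```

>>> jog_arm:
  moves:
    - {"fingers":-1,"xyz":[0,0,3],"angular":[0,0,0]}
    - {"fingers":-1,"xyz":[0,0,4],"angular":[0,0,0]}
    - {"fingers":-1,"xyz":[0,0,4],"angular":[0,0,0]}
    - {"fingers":-1,"xyz":[0,0,4],"angular":[0,0,0]}

```text
clock: 2.5
position: [0.4459, -0.086, 0.0804]
ee_rot: [2.053, 2.377, 0.001]
force: [0.4, -0.6, 0.2]
width: 1.0
```

```bash
python3 go.py .4456 -.087 .041 1.716
```

```text
t 2.5 p [ 0.4459 -0.086   0.0804] yaw 1.7165 F [ 0.4 -0.6  0.2] w 1.0 j7 0.52
xyz cm [-0.09 -0.05  3.94] ang [ 0.001 -0.     0.001]
```

>>> jog_arm:
  grip_force: 40
  moves:
    - {"fingers":-1,"xyz":[0,0,2.5],"angular":[0,0,0]}
    - {"fingers":-1,"xyz":[0,0,3.9],"angular":[0,0,0]}
    - {"fingers":-1,"xyz":[0,0,3.9],"angular":[0,0,0]}
    - {"fingers":1,"xyz":[0,0,3.9],"angular":[0,0,0]}
    - {"fingers":1,"xyz":[0,0,3.9],"angular":[0,0,0]}
    - {"fingers":1,"xyz":[0,0,3.9],"angular":[0,0,0]}
    - {"fingers":1,"xyz":[0,0,3.9],"angular":[0,0,0]}
    - {"fingers":1,"xyz":[0,0,3.9],"angular":[0,0,0]}
    - {"fingers":1,"xyz":[0,0,3.9],"angular":[0,0,0]}

```text
clock: 3.62
position: [0.4455, -0.0864, 0.0407]
ee_rot: [2.055, 2.376, -0.0]
force: [-0.2, 0.6, 0.3]
width: 0.395
```

```bash
python3 go.py .4253 .1204 .071 1.025
```

```text
t 3.62 p [ 0.4455 -0.0864  0.0407] yaw 1.7157 F [-0.2  0.6  0.3] w 0.395 j7 0.57
xyz cm [20.76  0.99 -3.03] ang [0.    0.    0.691]
```

>>> jog_arm:
  grip_force: 40
  moves:
    - {"fingers":1,"xyz":[0,0,0],"angular":[0,0,0]}
    - {"fingers":1,"xyz":[0,0,0],"angular":[0,0,0]}
    - {"fingers":1,"xyz":[0,0,0],"angular":[0,0,0]}
    - {"fingers":1,"xyz":[0,0,0],"angular":[0,0,0]}
    - {"fingers":1,"xyz":[0,0,0],"angular":[0,0,0]}

```text
clock: 4.25
position: [0.4455, -0.0864, 0.0407]
ee_rot: [2.055, 2.376, 0.0]
force: [-0.0, -0.3, -1.9]
width: 0.217
```

```bash
python3 go.py .4253 .1204 .071 1.025
```

```text
t 4.25 p [ 0.4455 -0.0864  0.0407] yaw 1.7157 F [-0.  -0.3 -1.9] w 0.217 j7 0.57
xyz cm [20.76  0.99 -3.03] ang [ 0.    -0.     0.691]
```

>>> jog_arm:
  moves:
    - {"fingers":1,"xyz":[0,0,-1.5],"angular":[0,0,0]}
    - {"fingers":1,"xyz":[0,0,-3],"angular":[0,0,0]}
    - {"fingers":1,"xyz":[3.5,0.2,-3],"angular":[0,0,0.12]}
    - {"fingers":1,"xyz":[7,0.4,-3],"angular":[0,0,0.24]}
    - {"fingers":1,"xyz":[10.5,0.5,-3],"angular":[0,0,0.36]}
    - {"fingers":1,"xyz":[14,0.7,-3],"angular":[0,0,0.48]}
    - {"fingers":1,"xyz":[17.5,0.8,-3],"angular":[0,0,0.6]}
    - {"fingers":1,"xyz":[20.8,1.0,-3],"angular":[0,0,0.691]}
    - {"fingers":1,"xyz":[20.8,1.0,-3],"angular":[0,0,0.691]}
    - {"fingers":1,"xyz":[20.8,1.0,-3],"angular":[0,0,0.691]}
    - {"fingers":1,"xyz":[20.8,1.0,-3],"angular":[0,0,0.691]}

```text
clock: 5.62
position: [0.4255, 0.1199, 0.0711]
ee_rot: [-2.739, -1.539, -0.001]
force: [-0.5, -0.1, -1.6]
width: 0.215
```

```bash
python3 go.py .4253 .1204 .041 1.025
python3 - <<'E'
from h import *
S=grab("scene",2);T=grab("top",2);np.savez("i1.npz",S=S,T=T)
a=crop(S,160,100,260,240,4);b=crop(T,130,120,240,230,5)
h=max(a.shape[0],b.shape[0]);p=lambda x:cv2.copyMakeBorder(x,0,h-x.shape[0],0,0,0)
m=np.hstack([p(a),p(b)]);m=cv2.resize(m,None,fx=.8,fy=.8);print(m.shape);cv2.imwrite("pics/c.png",m)
E
```

```text
t 5.62 p [0.4255 0.1199 0.0711] yaw 1.0236 F [-0.5 -0.1 -1.6] w 0.215 j7 -0.44
xyz cm [ 0.03 -0.04  3.01] ang [ 0.    -0.    -0.001]
(448, 760, 3)
```

View pics/c.png

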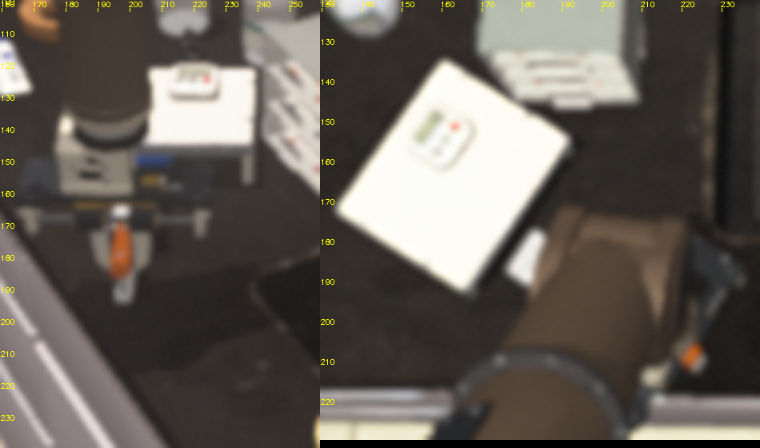

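The scoop is held straight in front of the lip: the blade tip is at top (181,183) and the handle at scene (197,177). Lower it and slide in.

>>> jog_arm:
  moves:
    - {"fingers":1,"xyz":[0,0,2],"angular":[0,0,0]}
    - {"fingers":1,"xyz":[0,0,3.0],"angular":[0,0,0]}
    - {"fingers":1,"xyz":[0,0,3.05],"angular":[0,0,0]}
    - {"fingers":1,"xyz":[0,0,3.05],"angular":[0,0,0]}

```text
clock: 6.32
position: [0.4253, 0.1206, 0.0402]
ee_rot: [2.739, 1.539, -0.0]
force: [-0.3, 0.3, -1.4]
width: 0.219
```

>>> jog_arm:
  moves:
    - {"fingers":1,"xyz":[1,0,0],"angular":[0,0,0]}
    - {"fingers":1,"xyz":[2,0,0],"angular":[0,0,0]}
    - {"fingers":1,"xyz":[3,0,0],"angular":[0,0,0]}
    - {"fingers":1,"xyz":[4,0,0],"angular":[0,0,0]}
    - {"fingers":1,"xyz":[5,0,0],"angular":[0,0,0]}
    - {"fingers":1,"xyz":[6,0,0],"angular":[0,0,0]}

```text
clock: 7.08
position: [0.4567, 0.1726, 0.0402]
ee_rot: [2.738, 1.54, -0.0]
force: [-0.8, -0.8, -1.1]
width: 0.217
```

```bash
python3 go.py .4253 .1204 .041 1.025
```

```text
t 7.08 p [0.4567 0.1726 0.0402] yaw 1.0246 F [-0.8 -0.8 -1.1] w 0.217 j7 -0.47
xyz cm [-6.09  0.02 -0.08] ang [-0.  0. -0.]
```

>>> jog_arm:
  moves:
    - {"fingers":1,"xyz":[0,0,0.1],"angular":[0,0,0]}
    - {"fingers":1,"xyz":[0,0,0.15],"angular":[0,0,0]}
    - {"fingers":1,"xyz":[0,0,0.15],"angular":[0,0,0]}

```text
clock: 7.45
position: [0.4577, 0.1739, 0.0398]
ee_rot: [-2.736, -1.541, -0.005]
force: [-1.3, 4.1, 12.4]
width: 0.217
```

```bash
python3 go.py .4253 .1204 .041 1.025
```

```text
t 7.45 p [0.4577 0.1739 0.0398] yaw 1.0257 F [-1.3  4.1 12.4] w 0.217 j7 -0.47
xyz cm [-6.25  0.   -0.14] ang [ 0.    -0.004  0.001]
```

>>> jog_arm:
  moves:
    - {"fingers":1,"xyz":[0.8,0,-0.08],"angular":[0,0,0]}
    - {"fingers":1,"xyz":[1.6,0,-0.08],"angular":[0,0,0]}
    - {"fingers":1,"xyz":[2.4,0,-0.08],"angular":[0,0,0]}
    - {"fingers":1,"xyz":[3.2,0,-0.08],"angular":[0,0,0]}
    - {"fingers":1,"xyz":[4,0,-0.08],"angular":[0,0,0]}

```text
clock: 8.07
position: [0.4766, 0.2039, 0.0398]
ee_rot: [2.739, 1.536, -0.004]
force: [-5.5, -9.3, 12.9]
width: 0.211
```

>>> jog_arm:
  moves:
    - {"fingers":1,"xyz":[0.8,0,0],"angular":[0,0,0]}
    - {"fingers":1,"xyz":[1.6,0,0],"angular":[0,0,0]}
    - {"fingers":1,"xyz":[2.2,0,0],"angular":[0,0,0]}

```text
clock: 8.45
position: [0.4877, 0.2219, 0.0398]
ee_rot: [2.739, 1.536, -0.006]
force: [-8.6, -13.6, 17.2]
width: 0.217
```

>>> jog_arm:
  moves:
    - {"fingers":1,"xyz":[0.5,0,0],"angular":[0,0,0]}
    - {"fingers":1,"xyz":[1.0,0,0],"angular":[0,0,0]}

```text
clock: 8.7
position: [0.493, 0.2303, 0.0398]
ee_rot: [2.739, 1.535, -0.005]
force: [-5.1, -9.5, 10.4]
width: 0.219
```

```bash
python3 go.py .4253 .1204 .041 1.025
```

```text
t 8.7 p [0.493  0.2303 0.0398] yaw 1.0216 F [-5.1 -9.5 10.4] w 0.219 j7 -0.56
xyz cm [-12.91  -0.04  -0.07] ang [-0.001  0.004 -0.003]
```

>>> jog_arm:
  moves:
    - {"fingers":1,"xyz":[0.5,0,-0.03],"angular":[0,0,0]}
    - {"fingers":1,"xyz":[1.0,0,-0.03],"angular":[0,0,0]}

```text
clock: 8.95
position: [0.4986, 0.2405, 0.0398]
ee_rot: [2.739, 1.538, -0.003]
force: [-4.5, -8.4, 8.6]
width: 0.212
```

>>> jog_arm:
  moves:
    - {"fingers":1,"xyz":[0.3,0,0],"angular":[0,0,0]}
    - {"fingers":1,"xyz":[0.5,0,0],"angular":[0,0,0]}

```text
clock: 9.2
position: [0.501, 0.2444, 0.0398]
ee_rot: [2.739, 1.538, -0.004]
force: [-4.8, -9.4, 8.8]
width: 0.218
```

>>> jog_arm:
  moves:
    - {"fingers":1,"xyz":[0.3,0,0],"angular":[0,0,0]}
    - {"fingers":1,"xyz":[0.5,0,0],"angular":[0,0,0]}

```text
clock: 9.45
position: [0.5036, 0.2487, 0.0399]
ee_rot: [2.739, 1.537, -0.004]
force: [-4.6, -8.3, 8.6]
width: 0.215
```

```bash
python3 go.py .4253 .1204 .041 1.025;python3 - <<'E'
from h import *
S=grab("scene",2);cv2.imwrite("pics/d.png",crop(S,170,110,250,190,7))
E
```

```text
t 9.45 p [0.5036 0.2487 0.0399] yaw 1.0231 F [-4.6 -8.3  8.6] w 0.215 j7 -0.58
xyz cm [-15.03  -0.    -0.07] ang [-0.001  0.003 -0.002]
```

View pics/d.png

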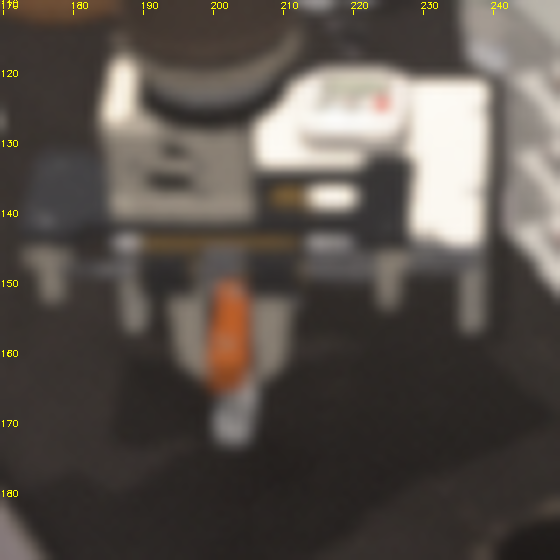

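The gripper clears the riser and timer, with the handle at (202,157) just before the lip. Ridge contact should come within about 10 mm.

>>> jog_arm:
  moves:
    - {"fingers":1,"xyz":[0.2,0,0],"angular":[0,0,0]}
    - {"fingers":1,"xyz":[0.4,0,0],"angular":[0,0,0]}

```text
clock: 9.8
position: [0.5055, 0.2518, 0.0398]
ee_rot: [2.739, 1.537, -0.005]
force: [-9.1, -14.5, 16.5]
width: 0.213
```

>>> jog_arm:
  moves:
    - {"fingers":1,"xyz":[0.2,0,0],"angular":[0,0,0]}
    - {"fingers":1,"xyz":[0.3,0,0],"angular":[0,0,0]}

```text
clock: 10.05
position: [0.5055, 0.2518, 0.0398]
ee_rot: [2.739, 1.535, -0.012]
force: [-13.7, -18.6, 22.4]
width: 0.213
```

>>> jog_arm:
  moves:
    - {"fingers":1,"xyz":[0.2,0,0],"angular":[0,0,0]}
    - {"fingers":1,"xyz":[0.3,0,0],"angular":[0,0,0]}

```text
clock: 10.3
position: [0.5056, 0.2519, 0.0397]
ee_rot: [2.74, 1.533, -0.018]
force: [-20.9, -25.6, 31.0]
width: 0.21
```

Ridge contact: it stopped dead at (0.5055, 0.2518) with the force rising. Draw back gently.

>>> jog_arm:
  moves:
    - {"fingers":1,"xyz":[-0.3,0,-0.05],"angular":[0,0,0]}
    - {"fingers":1,"xyz":[-0.6,0,-0.08],"angular":[0,0,0]}
    - {"fingers":1,"xyz":[-0.8,0,-0.08],"angular":[0,0,0]}
    - {"fingers":1,"xyz":[-1.1,0,-0.08],"angular":[0,0,0]}
    - {"fingers":1,"xyz":[-1.5,0,-0.08],"angular":[0,0,0]}
    - {"fingers":1,"xyz":[-2.0,0,-0.08],"angular":[0,0,0]}
    - {"fingers":1,"xyz":[-2.5,0,-0.08],"angular":[0,0,0]}
    - {"fingers":1,"xyz":[-3.0,0,-0.08],"angular":[0,0,0]}
    - {"fingers":1,"xyz":[-3.5,0,-0.08],"angular":[0,0,0]}
    - {"fingers":1,"xyz":[-4.0,0,-0.08],"angular":[0,0,0]}
    - {"fingers":1,"xyz":[-4.5,0,-0.08],"angular":[0,0,0]}
    - {"fingers":1,"xyz":[-5.0,0,-0.08],"angular":[0,0,0]}

```text
clock: 11.8
position: [0.4833, 0.2162, 0.0406]
ee_rot: [2.738, 1.54, 0.0]
force: [-0.6, 0.1, -2.9]
width: 0.217
```

>>> jog_arm:
  moves:
    - {"fingers":1,"xyz":[-0.5,0,0],"angular":[0,0,0]}
    - {"fingers":1,"xyz":[-1.0,0,0],"angular":[0,0,0]}
    - {"fingers":1,"xyz":[-1.5,0,0],"angular":[0,0,0]}
    - {"fingers":1,"xyz":[-2.0,0,0],"angular":[0,0,0]}
    - {"fingers":1,"xyz":[-2.5,0,0],"angular":[0,0,0]}
    - {"fingers":1,"xyz":[-3.0,0,0],"angular":[0,0,0]}
    - {"fingers":1,"xyz":[-3.5,0,0],"angular":[0,0,0]}
    - {"fingers":1,"xyz":[-4.0,0,0],"angular":[0,0,0]}
    - {"fingers":1,"xyz":[-4.5,0,0],"angular":[0,0,0]}
    - {"fingers":1,"xyz":[-4.8,0,0],"angular":[0,0,0]}
    - {"fingers":1,"xyz":[-5.0,0,0],"angular":[0,0,0]}
    - {"fingers":1,"xyz":[-5.0,0,0],"angular":[0,0,0]}

```text
clock: 13.3
position: [0.4575, 0.1738, 0.0406]
ee_rot: [-2.738, -1.54, 0.0]
force: [-0.8, 0.2, -3.1]
width: 0.219
```

```bash
python3 go.py .4149 .1033 .041 1.025;python3 - <<'E'
from h import *
S=grab("scene",2);T=grab("top",2)
a=crop(S,160,100,260,240,4);b=crop(T,130,120,240,230,5)
h=max(a.shape[0],b.shape[0]);p=lambda x:cv2.copyMakeBorder(x,0,h-x.shape[0],0,0,0)
m=np.hstack([p(a),p(b)]);m=cv2.resize(m,None,fx=.8,fy=.8);cv2.imwrite("pics/e.png",m)
E
```

```text
t 13.3 p [0.4575 0.1738 0.0406] yaw 1.0246 F [-0.8  0.2 -3.1] w 0.219 j7 -0.47
xyz cm [-8.23  0.02 -0.04] ang [-0. -0. -0.]
```

View pics/e.png

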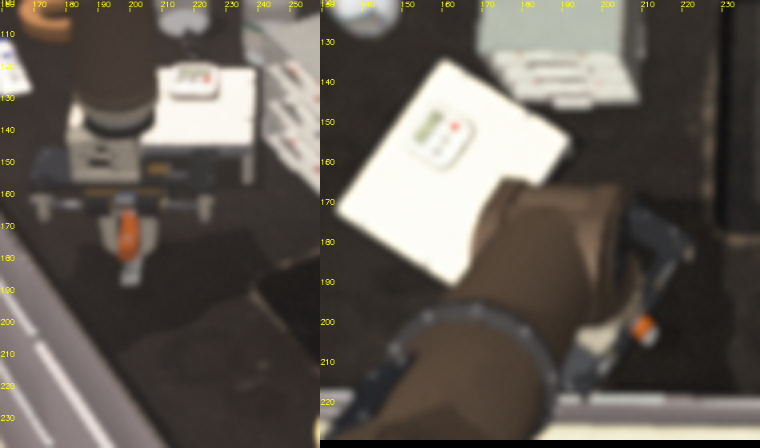

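The box and blade are hidden behind the hand, with the handle at scene (201,175). Fz is 1.4 N lower than with the empty scoop, which matches the box's weight. Continue out.

>>> jog_arm:
  moves:
    - {"fingers":1,"xyz":[-0.4,0,0],"angular":[0,0,0]}
    - {"fingers":1,"xyz":[-1.1,0,0],"angular":[0,0,0]}
    - {"fingers":1,"xyz":[-2.0,0,0],"angular":[0,0,0]}
    - {"fingers":1,"xyz":[-2.9,0,0],"angular":[0,0,0]}
    - {"fingers":1,"xyz":[-3.8,0,0],"angular":[0,0,0]}
    - {"fingers":1,"xyz":[-4.7,0,0],"angular":[0,0,0]}
    - {"fingers":1,"xyz":[-5.6,0,0],"angular":[0,0,0]}
    - {"fingers":1,"xyz":[-6.5,0,0],"angular":[0,0,0]}
    - {"fingers":1,"xyz":[-7.2,0,0],"angular":[0,0,0]}
    - {"fingers":1,"xyz":[-7.8,0,0],"angular":[0,0,0]}
    - {"fingers":1,"xyz":[-8.2,0,0],"angular":[0,0,0]}
    - {"fingers":1,"xyz":[-8.2,0,0],"angular":[0,0,0]}

```text
clock: 15.0
position: [0.4148, 0.1036, 0.0406]
ee_rot: [-2.738, -1.54, 0.0]
force: [-0.1, 0.5, -3.9]
width: 0.218
```

>>> jog_arm:
  moves:
    - {"fingers":1,"xyz":[0,0,0.04],"angular":[0,0,0]}
    - {"fingers":1,"xyz":[0,0,0.06],"angular":[0,0,0]}
    - {"fingers":1,"xyz":[0,0,0.06],"angular":[0,0,0]}

```text
clock: 15.38
position: [0.4151, 0.1039, 0.04]
ee_rot: [2.738, 1.54, 0.0]
force: [-0.0, 0.8, -2.5]
width: 0.213
```

```bash
python3 go.py .4149 .1033 .041 1.025;python3 - <<'E'
from h import *
S=grab("scene",2);T=grab("top",2)
a=crop(S,160,100,260,240,4);b=crop(T,130,120,240,230,5)
h=max(a.shape[0],b.shape[0]);p=lambda x:cv2.copyMakeBorder(x,0,h-x.shape[0],0,0,0)
m=np.hstack([p(a),p(b)]);m=cv2.resize(m,None,fx=.8,fy=.8);cv2.imwrite("pics/f.png",m)
E
```

```text
t 15.38 p [0.4151 0.1039 0.04  ] yaw 1.025 F [-0.   0.8 -2.5] w 0.213 j7 -0.35
xyz cm [-0.06  0.01 -0.1 ] ang [ 0. -0. -0.]
```

View pics/f.png

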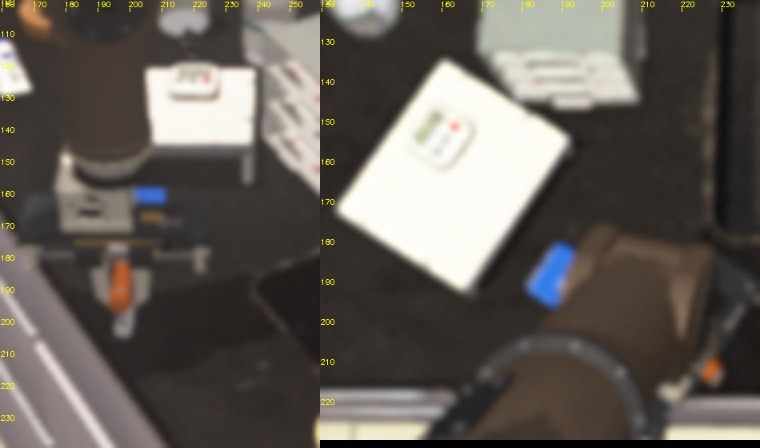

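The box is fully clear of the lip: its blue lid is at top (187,188) and scene (206,161). Set down, release and retreat for a measurement.

>>> jog_arm:
  moves:
    - {"fingers":1,"xyz":[0,0,0.03],"angular":[0,0,0]}
    - {"fingers":-1,"xyz":[0,0,0.03],"angular":[0,0,0]}
    - {"fingers":-1,"xyz":[0,0,0.03],"angular":[0,0,0]}
    - {"fingers":-1,"xyz":[0,0,0.03],"angular":[0,0,0]}
    - {"fingers":-1,"xyz":[0,0,0.03],"angular":[0,0,0]}
    - {"fingers":-1,"xyz":[0,0,0.03],"angular":[0,0,0]}
    - {"fingers":-1,"xyz":[0,0,-2],"angular":[0,0,0]}
    - {"fingers":-1,"xyz":[0,0,-6],"angular":[0,0,0]}
    - {"fingers":-1,"xyz":[0,0,-11],"angular":[0,0,0]}

```text
clock: 16.7
position: [0.4143, 0.1033, 0.1507]
ee_rot: [2.738, 1.539, -0.004]
force: [0.4, 1.4, -0.5]
width: 0.992
```

```bash
python3 go.py .42 -.13 .22 1.025
```

```text
t 16.7 p [0.4143 0.1033 0.1507] yaw 1.0243 F [ 0.4  1.4 -0.5] w 0.992 j7 -0.58
xyz cm [-19.65  12.61  -6.9 ] ang [-0.001  0.002 -0.001]
```

>>> jog_arm:
  moves:
    - {"fingers":-1,"xyz":[-19.6,12.6,-7],"angular":[0,0,0]}
    - {"fingers":-1,"xyz":[-19.6,12.6,-7],"angular":[0,0,0]}
    - {"fingers":-1,"xyz":[-19.6,12.6,-7],"angular":[0,0,0]}
    - {"fingers":-1,"xyz":[-19.6,12.6,-7],"angular":[0,0,0]}
    - {"fingers":-1,"xyz":[-19.6,12.6,-7],"angular":[0,0,0]}
    - {"fingers":-1,"xyz":[-19.6,12.6,-7],"angular":[0,0,0]}

```text
clock: 17.45
position: [0.4205, -0.1287, 0.2197]
ee_rot: [-2.738, -1.539, 0.0]
force: [0.3, -0.0, -0.4]
width: 1.002
```

```bash
python3 - <<'E'
from h import *
S=grab("scene",4);T=grab("top",4);np.savez("i2.npz",S=S,T=T)
a=crop(S,160,130,260,230,4);b=crop(T,150,150,240,230,4)
h=max(a.shape[0],b.shape[0]);p=lambda x:cv2.copyMakeBorder(x,0,h-x.shape[0],0,0,0)
m=np.hstack([p(a),p(b)]);cv2.imwrite("pics/g.png",m)
for n,im,box in(("top",T,(165,170,215,215)),("scene",S,(185,145,235,185))):
    px=blob(im,blue,box);print(n,rect(n,px,.032),px.min(0),px.max(0))
for n,im,box in(("top",T,(300,170,360,220)),("scene",S,(250,245,315,272))):
    print("col",n,rect(n,blob(im,blue,box),.056))
for n,im,box in(("top",T,(205,190,235,216)),("scene",S,(180,170,225,210))):
    try: print("handle",n,rect(n,blob(im,orange,box),.05))
    except Exception as e: print(n,e)
E
python3 go.py .4865 .2215 .13 1.025
```

```text
top {'c': array([486.8, 221.2]), 'cm': array([486.9, 221. ]), 'wh': array([88.2, 65.1]), 'yaw': 1.033, 'area': 5472} [181.9375 180.1875] [206.0625 202.4375]
scene {'c': array([442. , 198.7]), 'cm': array([441.9, 198.6]), 'wh': array([3.6, 1.3]), 'yaw': 1.133, 'area': 4} [193.1875 172.3125] [193.5625 172.9375]
col top {'c': array([ 474.7, -313. ]), 'cm': array([ 475.1, -313.4]), 'wh': array([94.2, 64.8]), 'yaw': -0.473, 'area': 5711}
col scene {'c': array([ 474.8, -313.9]), 'cm': array([ 475. , -313.8]), 'wh': array([89.3, 60.4]), 'yaw': -0.496, 'area': 5087}
handle top {'c': array([414.6, 102.7]), 'cm': array([414.7, 102.7]), 'wh': array([72.6, 28.2]), 'yaw': 1.02, 'area': 1870}
handle scene {'c': array([411.5,  99.5]), 'cm': array([411.8,  99.9]), 'wh': array([84.7, 23.9]), 'yaw': 1.029, 'area': 1723}
t 17.85 p [ 0.4209 -0.1286  0.2199] yaw 1.0259 F [-0.6 -0.5  0.4] w 0.999 j7 -0.12
xyz cm [ 33.34 -12.53   8.99] ang [-0.     0.     0.001]
```

View pics/g.png

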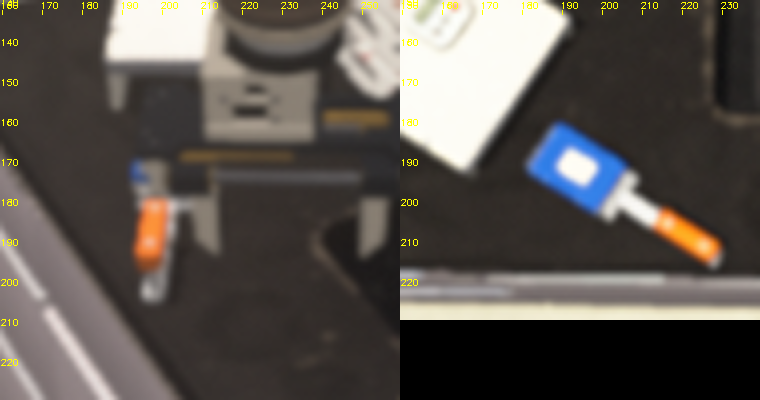

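The top view shows the box square on the blade against the ridge and fully out, with its lid centre at about (194,191). That agrees with the predicted pose. Go and grasp it; meanwhile refine the column pose.

>>> jog_arm:
  moves:
    - {"fingers":-1,"xyz":[33.3,-12.5,0],"angular":[0,0,0]}
    - {"fingers":-1,"xyz":[33.3,-12.5,0],"angular":[0,0,0]}
    - {"fingers":-1,"xyz":[33.3,-12.5,3],"angular":[0,0,0]}
    - {"fingers":-1,"xyz":[33.3,-12.5,6],"angular":[0,0,0]}
    - {"fingers":-1,"xyz":[33.3,-12.5,9],"angular":[0,0,0]}
    - {"fingers":-1,"xyz":[33.3,-12.5,9],"angular":[0,0,0]}
    - {"fingers":-1,"xyz":[33.3,-12.5,9],"angular":[0,0,0]}
    - {"fingers":-1,"xyz":[33.3,-12.5,9],"angular":[0,0,0]}
    - {"fingers":-1,"xyz":[33.3,-12.5,9],"angular":[0,0,0]}

```text
clock: 18.98
position: [0.4873, 0.219, 0.1308]
ee_rot: [2.74, 1.537, 0.002]
force: [0.2, 0.4, 0.0]
width: 1.003
```

```bash
python3 go.py .4868 .2213 .022 1.027
cat > sides.py <<'E'
from h import *
def sides(n,px,z,c,yaw,L=85,W=58):
    P=cast(n,px,z)[:,:2]*1000-np.array(c)
    Q=P@np.array([[np.cos(yaw),-np.sin(yaw)],[np.sin(yaw),np.cos(yaw)]])  # local
    out={}
    for nm,ax,sg,h in(("+x",0,1,L/2),("-x",0,-1,L/2),("+y",1,1,W/2),("-y",1,-1,W/2)):
        o=1-ax;lim=(W if ax==0 else L)/2-10
        k=(abs(Q[:,o])<lim)&(sg*Q[:,ax]>h*.5)
        if k.sum()<8: continue
        f=np.polyfit(Q[k,o],Q[k,ax],1);r=abs(Q[k,ax]-np.polyval(f,Q[k,o]));
        out[nm]=(round(f[1],1),"yaw",round(yaw+(f[0] if ax else -f[0]),3),"res",round(r.max(),1))
    return out
E
python3 - <<'E'
from sides import *
d=np.load("i2.npz");S,T=d['S'],d['T'];d0=np.load("i0.npz")
print("stray top",sides("top",blob(T,blue,(165,170,215,215)),.032,(486.8,221.2),1.027))
for k in(50,70,100):
    fn=lambda r,g,b:(b-r)>k
    print(k,"col top",sides("top",blob(T,fn,(300,170,360,220)),.056,(474.8,-313.5),-.485))
    print(k,"col scene",sides("scene",blob(S,fn,(250,245,315,290)),.056,(474.8,-313.5),-.485))
M=lambda n:-(R.from_rotvec(cam(n)[2]).as_matrix().T@cam(n)[3]);print(M("top"),M("scene"))
print(T[200:212,322].astype(int).tolist())
E
```

```text
t 18.98 p [0.4873 0.219  0.1308] yaw 1.0227 F [0.2 0.4 0. ] w 1.003 j7 -0.64
xyz cm [ 0.16 -0.17 10.88] ang [ 0.001 -0.001 -0.004]
stray top {'+x': (np.float64(43.3), 'yaw', np.float64(1.055), 'res', np.float64(0.5)), '-x': (np.float64(-43.4), 'yaw', np.float64(1.022), 'res', np.float64(0.6)), '+y': (np.float64(32.0), 'yaw', np.float64(1.033), 'res', np.float64(0.6)), '-y': (np.float64(-31.9), 'yaw', np.float64(1.028), 'res', np.float64(0.8))}
50 col top {'+x': (np.float64(47.3), 'yaw', np.float64(-0.483), 'res', np.float64(0.5)), '-x': (np.float64(-47.5), 'yaw', np.float64(-0.472), 'res', np.float64(2.0)), '+y': (np.float64(33.3), 'yaw', np.float64(-0.47), 'res', np.float64(0.7)), '-y': (np.float64(-32.6), 'yaw', np.float64(-0.483), 'res', np.float64(0.4))}
50 col scene {'+x': (np.float64(44.6), 'yaw', np.float64(-0.459), 'res', np.float64(0.7)), '-x': (np.float64(-45.0), 'yaw', np.float64(-0.51), 'res', np.float64(0.5)), '+y': (np.float64(30.4), 'yaw', np.float64(-0.49), 'res', np.float64(0.6)), '-y': (np.float64(-34.6), 'yaw', np.float64(-0.483), 'res', np.float64(0.8))}
70 col to
[... 842 characters left out ...]
4(-0.461), 'res', np.float64(0.8)), '-y': (np.float64(-29.8), 'yaw', np.float64(-0.48), 'res', np.float64(0.4))}
100 col scene {'+x': (np.float64(42.4), 'yaw', np.float64(-0.467), 'res', np.float64(0.8)), '-x': (np.float64(-42.6), 'yaw', np.float64(-0.501), 'res', np.float64(0.7)), '+y': (np.float64(27.8), 'yaw', np.float64(-0.503), 'res', np.float64(0.8)), '-y': (np.float64(-31.5), 'yaw', np.float64(-0.491), 'res', np.float64(0.7))}
[ 0.22053571 -0.04529371  1.52591911] [-0.01701191 -0.96244797  1.00979272]
[[159, 187, 237], [89, 145, 234], [59, 133, 234], [57, 134, 234], [58, 133, 234], [57, 126, 227], [67, 113, 194], [80, 103, 150], [75, 85, 106], [60, 61, 66], [49, 46, 42], [48, 43, 40]]
```

>>> jog_arm:
  moves:
    - {"fingers":-1,"xyz":[0,0,3],"angular":[0,0,0]}
    - {"fingers":-1,"xyz":[0,0,6],"angular":[0,0,0]}
    - {"fingers":-1,"xyz":[0,0,6],"angular":[0,0,0]}
    - {"fingers":-1,"xyz":[0,0,6],"angular":[0,0,0]}

```text
clock: 19.48
position: [0.4878, 0.2198, 0.0714]
ee_rot: [-2.739, -1.538, -0.002]
force: [-0.1, -0.1, -0.3]
width: 1.002
```

```bash
python3 go.py .4868 .2213 .022 1.027
```

```text
t 19.48 p [0.4878 0.2198 0.0714] yaw 1.0235 F [-0.1 -0.1 -0.3] w 1.002 j7 -0.57
xyz cm [ 0.07 -0.16  4.94] ang [ 0.001 -0.001 -0.004]
```

>>> jog_arm:
  grip_force: 20
  moves:
    - {"fingers":-1,"xyz":[0.1,-0.15,1],"angular":[0,0,-0.004]}
    - {"fingers":-1,"xyz":[0.1,-0.15,3.5],"angular":[0,0,-0.004]}
    - {"fingers":-1,"xyz":[0.1,-0.15,4.9],"angular":[0,0,-0.004]}
    - {"fingers":-1,"xyz":[0.1,-0.15,4.9],"angular":[0,0,-0.004]}
    - {"fingers":-1,"xyz":[0.1,-0.15,4.9],"angular":[0,0,-0.004]}
    - {"fingers":1,"xyz":[0.1,-0.15,4.9],"angular":[0,0,-0.004]}
    - {"fingers":1,"xyz":[0.1,-0.15,4.9],"angular":[0,0,-0.004]}
    - {"fingers":1,"xyz":[0.1,-0.15,4.9],"angular":[0,0,-0.004]}
    - {"fingers":1,"xyz":[0.1,-0.15,4.9],"angular":[0,0,-0.004]}
    - {"fingers":1,"xyz":[0.1,-0.15,4.9],"angular":[0,0,-0.004]}
    - {"fingers":1,"xyz":[0.1,-0.15,4.9],"angular":[0,0,-0.004]}
    - {"fingers":1,"xyz":[0.1,-0.15,4.9],"angular":[0,0,-0.004]}

```text
clock: 20.98
position: [0.4863, 0.222, 0.0211]
ee_rot: [-2.735, -1.545, -0.0]
force: [0.4, 0.9, 2.8]
width: 0.629
```

>>> jog_arm:
  moves:
    - {"fingers":1,"xyz":[0,0,0],"angular":[0,0,0]}
    - {"fingers":1,"xyz":[0,0,0],"angular":[0,0,0]}

```text
clock: 21.22
position: [0.4863, 0.222, 0.0211]
ee_rot: [-2.735, -1.546, -0.0]
force: [-0.1, 0.5, 3.4]
width: 0.631
```

```bash
python3 go.py .4747 -.3137 .172 -.483
```

```text
t 21.23 p [0.4863 0.222  0.0211] yaw 1.0287 F [-0.1  0.5  3.4] w 0.631 j7 -0.51
xyz cm [-46.48  26.64 -15.09] ang [-0.    -0.     1.512]
```

>>> jog_arm:
  grip_force: 25
  moves:
    - {"fingers":1,"xyz":[0,0,-1.5],"angular":[0,0,0]}
    - {"fingers":1,"xyz":[0,0,-5],"angular":[0,0,0]}
    - {"fingers":1,"xyz":[0,0,-10],"angular":[0,0,0]}
    - {"fingers":1,"xyz":[-2,1.2,-15],"angular":[0,0,0.1]}
    - {"fingers":1,"xyz":[-6,3.5,-15],"angular":[0,0,0.25]}
    - {"fingers":1,"xyz":[-11,6.5,-15],"angular":[0,0,0.4]}
    - {"fingers":1,"xyz":[-16,9.4,-15],"angular":[0,0,0.55]}
    - {"fingers":1,"xyz":[-21,12.3,-15],"angular":[0,0,0.7]}
    - {"fingers":1,"xyz":[-26,15.2,-15],"angular":[0,0,0.85]}
    - {"fingers":1,"xyz":[-31,18,-15],"angular":[0,0,1.0]}
    - {"fingers":1,"xyz":[-36,20.8,-15],"angular":[0,0,1.15]}
    - {"fingers":1,"xyz":[-40,23.1,-15],"angular":[0,0,1.3]}

```text
clock: 22.72
position: [0.4769, -0.242, 0.1718]
ee_rot: [-3.111, 0.435, -0.0]
force: [0.2, 0.4, -1.2]
width: 0.63
```

```bash
python3 go.py .4747 -.3137 .112 -.483
```

```text
t 22.73 p [ 0.4769 -0.242   0.1718] yaw -0.2776 F [ 0.2  0.4 -1.2] w 0.63 j7 -0.87
xyz cm [1.75 6.95 5.97] ang [-0.    -0.     0.205]
```

>>> jog_arm:
  moves:
    - {"fingers":1,"xyz":[0.6,2.5,0],"angular":[0,0,0.08]}
    - {"fingers":1,"xyz":[1.3,5,2],"angular":[0,0,0.16]}
    - {"fingers":1,"xyz":[1.75,7,5],"angular":[0,0,0.21]}
    - {"fingers":1,"xyz":[1.75,7,6],"angular":[0,0,0.21]}
    - {"fingers":1,"xyz":[1.75,7,6],"angular":[0,0,0.21]}
    - {"fingers":1,"xyz":[1.75,7,6],"angular":[0,0,0.21]}
    - {"fingers":1,"xyz":[1.75,7,6],"angular":[0,0,0.21]}

```text
clock: 23.6
position: [0.4765, -0.3115, 0.1119]
ee_rot: [-3.051, 0.747, -0.002]
force: [0.1, 1.5, -1.5]
width: 0.632
```

```bash
python3 go.py .4747 -.3137 .076 -.483
python3 - <<'E'
from sides import *
S=grab("scene",4);T=grab("top",4);np.savez("i3.npz",S=S,T=T)
p=lambda x,h:cv2.copyMakeBorder(x,0,h-x.shape[0],0,0,0)
a=crop(S,240,230,325,295,5);b=crop(T,290,165,360,230,5);h=max(a.shape[0],b.shape[0])
cv2.imwrite("pics/h.png",np.hstack([p(a,h),p(b,h)]))
E
```

```text
t 23.6 p [ 0.4765 -0.3115  0.1119] yaw -0.4799 F [ 0.1  1.5 -1.5] w 0.632 j7 -0.86
xyz cm [-0.06  0.28  3.59] ang [-0.001 -0.001  0.003]
```

View pics/h.png

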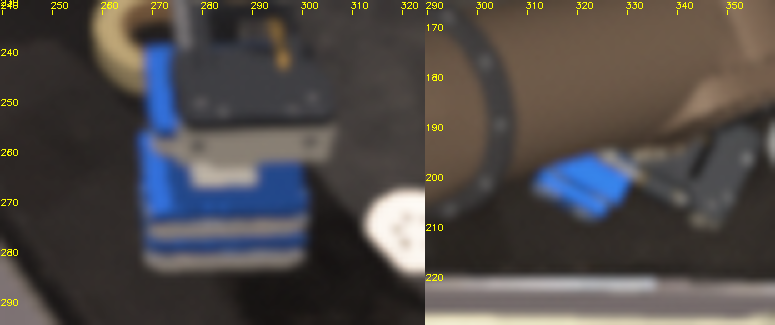

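The held box is above the column in both views, at scene (272,250) and top (320,200). Correct and lower.

>>> jog_arm:
  moves:
    - {"fingers":1,"xyz":[-0.05,0.28,1],"angular":[0,0,0.003]}
    - {"fingers":1,"xyz":[-0.05,0.28,2.2],"angular":[0,0,0.003]}
    - {"fingers":1,"xyz":[-0.05,0.28,3.2],"angular":[0,0,0.003]}
    - {"fingers":1,"xyz":[-0.05,0.28,3.2],"angular":[0,0,0.003]}
    - {"fingers":1,"xyz":[-0.05,0.28,3.2],"angular":[0,0,0.003]}
    - {"fingers":1,"xyz":[-0.05,0.28,3.2],"angular":[0,0,0.003]}

```text
clock: 24.75
position: [0.4742, -0.3145, 0.0793]
ee_rot: [3.05, -0.753, 0.001]
force: [0.0, -0.2, -0.8]
width: 0.626
```

```bash
python3 go.py .4747 -.3137 .073 -.483
```

```text
t 24.75 p [ 0.4742 -0.3145  0.0793] yaw -0.4842 F [ 0.  -0.2 -0.8] w 0.626 j7 -0.83
xyz cm [ 0.   -0.09  0.63] ang [ 0.    -0.001 -0.001]
```

>>> jog_arm:
  moves:
    - {"fingers":1,"xyz":[0,-0.08,0.2],"angular":[0,0,0]}
    - {"fingers":1,"xyz":[0,-0.08,0.4],"angular":[0,0,0]}
    - {"fingers":1,"xyz":[0,-0.08,0.55],"angular":[0,0,0]}
    - {"fingers":1,"xyz":[0,-0.08,0.55],"angular":[0,0,0]}

```text
clock: 25.25
position: [0.4744, -0.3135, 0.0734]
ee_rot: [-3.05, 0.753, 0.0]
force: [0.2, -0.5, -1.9]
width: 0.632
```

>>> jog_arm:
  moves:
    - {"fingers":1,"xyz":[0,0,0.05],"angular":[0,0,0]}
    - {"fingers":1,"xyz":[0,0,0.08],"angular":[0,0,0]}
    - {"fingers":1,"xyz":[0,0,0.08],"angular":[0,0,0]}

```text
clock: 25.62
position: [0.4745, -0.3136, 0.0732]
ee_rot: [-3.05, 0.753, -0.001]
force: [-0.8, 2.0, 5.8]
width: 0.628
```

```bash
python3 go.py .4747 -.3137 .073 -.483;python3 - <<'E'
from h import *
S=grab("scene",4);np.savez("i4.npz",S=S)
# left/right edge columns per row of the stack front face
bg=55
for y in range(258,286,2):
    r=S[y];s=r.max(1)
    def x(seq):
        for i in seq:
            pass
    L=s[258:276];Rr=s[294:312]
    print(y,L.astype(int).tolist(),Rr.astype(int).tolist())
E
```

```text
t 25.62 p [ 0.4745 -0.3136  0.0732] yaw -0.4844 F [-0.8  2.   5.8] w 0.628 j7 -0.82
xyz cm [ 0.02 -0.    0.02] ang [-0.    -0.    -0.001]
258 [42, 43, 43, 43, 43, 44, 44, 45, 47, 83, 141, 188, 211, 215, 196, 145, 89, 66] [66, 67, 67, 67, 67, 67, 67, 66, 66, 66, 65, 68, 71, 73, 72, 71, 69, 67]
260 [41, 41, 42, 42, 43, 43, 43, 44, 46, 76, 126, 172, 204, 214, 199, 152, 95, 68] [66, 67, 67, 67, 69, 77, 86, 82, 71, 66, 64, 68, 71, 71, 71, 71, 71, 71]
262 [41, 41, 44, 43, 44, 45, 44, 44, 45, 71, 115, 161, 198, 214, 203, 163, 109, 74] [68, 72, 79, 80, 74, 74, 79, 78, 72, 68, 65, 65, 68, 70, 70, 70, 71, 72]
264 [44, 46, 46, 47, 47, 46, 45, 46, 46, 70, 111, 155, 192, 211, 209, 188, 145, 96] [64, 67, 71, 72, 66, 63, 62, 62, 59, 55, 57, 65, 70, 71, 70, 70, 69, 69]
266 [47, 48, 48, 48, 47, 47, 46, 47, 49, 74, 109, 132, 146, 152, 152, 147, 128, 98] [60, 64, 66, 67, 67, 67, 69, 73, 77, 80, 84, 81, 75, 71, 69, 68, 68, 67]
268 [49, 50, 49, 49, 48, 48, 48, 48, 50, 78, 113, 131, 132, 127, 124, 124, 121, 125] [122, 124, 126, 125, 122, 117, 113, 117, 125, 125, 109, 82, 62, 61, 65, 66, 65, 66]
270 [48, 4
[... 587 characters left out ...]
 123, 124, 120, 99, 65, 35, 26, 27, 26, 25, 26, 25, 24, 25, 34]
278 [48, 49, 49, 49, 49, 49, 50, 51, 51, 53, 77, 110, 126, 127, 125, 124, 124, 125] [114, 114, 113, 114, 114, 109, 89, 60, 33, 25, 26, 26, 27, 28, 28, 28, 27, 26]
280 [48, 50, 51, 51, 50, 50, 49, 49, 50, 52, 72, 102, 114, 112, 107, 105, 104, 107] [117, 115, 112, 112, 115, 107, 82, 49, 29, 25, 24, 23, 25, 26, 28, 28, 28, 27]
282 [49, 50, 49, 50, 50, 49, 48, 48, 48, 51, 68, 95, 114, 123, 125, 125, 126, 128] [119, 119, 118, 113, 101, 84, 61, 41, 28, 25, 23, 22, 22, 23, 25, 27, 26, 26]
284 [52, 52, 51, 51, 50, 49, 50, 49, 48, 48, 49, 54, 61, 72, 80, 84, 84, 81] [48, 48, 46, 43, 37, 32, 30, 29, 28, 27, 26, 23, 22, 22, 23, 24, 26, 27]
```

Run:
```python
from h import *
S=np.load("i4.npz")['S'];cv2.imwrite("pics/k.png",crop(S,250,230,320,295,8))
```

```text
(no output)
```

View pics/k.png

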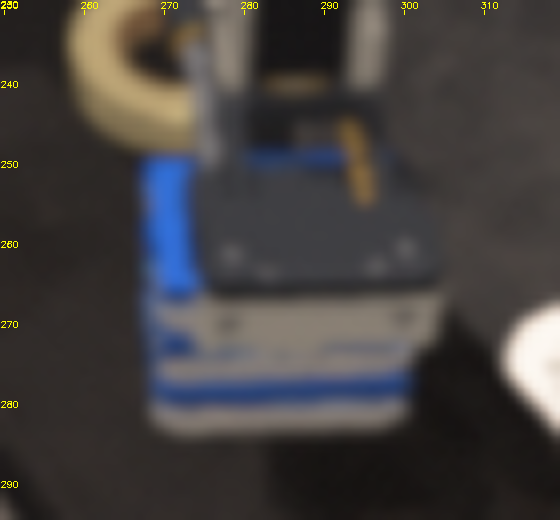

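That beige strip at (300,269) is the front finger, not the box, so the stack looks right. Release and retreat to check.

>>> jog_arm:
  moves:
    - {"fingers":1,"xyz":[0,0,-0.04],"angular":[0,0,0]}
    - {"fingers":-1,"xyz":[0,0,-0.04],"angular":[0,0,0]}
    - {"fingers":-1,"xyz":[0,0,-0.04],"angular":[0,0,0]}
    - {"fingers":-1,"xyz":[0,0,-0.04],"angular":[0,0,0]}
    - {"fingers":-1,"xyz":[0,0,-0.04],"angular":[0,0,0]}
    - {"fingers":-1,"xyz":[0,0,-2],"angular":[0,0,0]}
    - {"fingers":-1,"xyz":[0,0,-7],"angular":[0,0,0]}
    - {"fingers":-1,"xyz":[0,0,-12],"angular":[0,0,0]}
    - {"fingers":-1,"xyz":[-6,-2,-13],"angular":[0,0,0]}
    - {"fingers":-1,"xyz":[-10,-8,-13],"angular":[0,0,0]}
    - {"fingers":-1,"xyz":[-10,-14,-13],"angular":[0,0,0]}
    - {"fingers":-1,"xyz":[-10,-20,-13],"angular":[0,0,0]}

```text
clock: 27.32
position: [0.4774, -0.0919, 0.2042]
ee_rot: [-3.047, 0.754, -0.002]
force: [1.8, -0.2, -0.1]
width: 0.999
```

Run:
```python
from sides import *
S=grab("scene",4);T=grab("top",4);np.savez("i5.npz",S=S,T=T)
d0=np.load("i0.npz")
fn=lambda r,g,b:(b-r)>85
for nm,s,t,z in(("before",d0['S'],d0['T'],.056),("after",S,T,.084)):
    for n,im,box in(("top",t,(295,165,365,225)),("scene",s,(250,235,315,290))):
        px=blob(im,fn,box); r=sides(n,px,z,(474.8,-313.5),-.485)
        print(nm,n,{k:tuple(float(q) for q in (v[0],v[2])) for k,v in r.items()},rect(n,px,z)['c'])
# edge columns of front face, scene
s=S.max(2)
for y in range(258,284,2):
    L=s[y,258:280];Rr=s[y,290:312];l=(L.min()+L[14:].mean())/2
    f=lambda a,v,x0:x0+np.interp(v,a,np.arange(len(a)))
    i=np.argmax(L>l);j=len(Rr)-1-np.argmax((Rr>(Rr[-3:].mean()+Rr[:5].mean())/2)[::-1]);v=(Rr[-3:].mean()+Rr[:5].mean())/2
    print(y,round(258+i-1+(l-L[i-1])/(L[i]-L[i-1]),2),round(290+j+(Rr[j]-v)/(Rr[j]-Rr[j+1]),2) if j<21 else None)
print(proj("scene",[[.4747+dx*np.cos(-.483)+.029*np.sin(-.483),-.3137+dx*np.sin(-.483)-.029*np.cos(-.483),z] for dx in(-.0425,.0425) for z in(.01,.03,.05,.06,.08)]).round(1).tolist())
p=lambda x,h:cv2.copyMakeBorder(x,0,h-x.shape[0],0,0,0)
a=crop(S,250,230,320,295,6);b=crop(T,300,165,350,225,6);h=max(a.shape[0],b.shape[0])
cv2.imwrite("pics/l.png",np.hstack([p(a,h),p(b,h)]))
```

```text
before top {'+x': (45.2, -0.482), '-x': (-44.6, -0.499), '+y': (31.2, -0.463), '-y': (-30.6, -0.479)} [ 474.8 -313.2]
before scene {'+x': (43.0, -0.465), '-x': (-43.2, -0.508), '+y': (28.3, -0.502), '-y': (-32.3, -0.483)} [ 473.9 -315. ]
after top {'+x': (44.3, -0.5), '-x': (-45.6, -0.526), '+y': (30.7, -0.453), '-y': (-32.5, -0.488)} [ 473.8 -313.5]
after scene {'+x': (42.4, -0.486), '-x': (-43.8, -0.543), '+y': (26.4, -0.444), '-y': (-34.1, -0.493)} [ 472.3 -315.9]
258 267.8 300.65
260 268.03 301.1
262 268.33 301.3
264 268.47 301.64
266 267.8 301.2
268 267.21 301.22
270 267.42 301.05
272 267.57 301.09
274 267.91 300.96
276 268.23 300.59
278 268.3 300.41
280 268.17 300.06
282 268.69 299.25
[[268.7, 282.8], [268.9, 278.2], [269.1, 273.5], [269.2, 271.1], [269.5, 266.2], [299.6, 281.7], [300.2, 277.0], [300.7, 272.3], [301.0, 269.9], [301.6, 265.0]]
```

View pics/l.png

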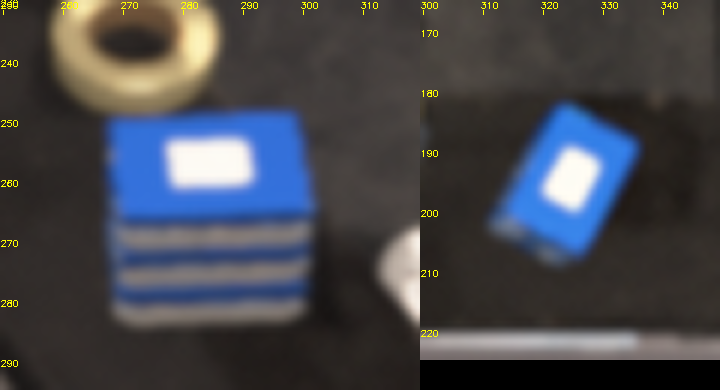

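The stack is standing. Both cameras put the top box about 1 mm off along its length and 1.5 mm off across it. There is ample time, so I'll mend this by regrasping at the same pose.

```bash
python3 go.py .4745 -.3136 .125 -.484
```

```text
t 27.73 p [ 0.4766 -0.0952  0.2032] yaw -0.4872 F [-0.1 -0.6  0.2] w 1.002 j7 -1.35
xyz cm [10.03 19.4   7.82] ang [-0.    -0.    -0.003]
```

>>> jog_arm:
  moves:
    - {"fingers":-1,"xyz":[3,6,0],"angular":[0,0,0]}
    - {"fingers":-1,"xyz":[6,12,0],"angular":[0,0,0]}
    - {"fingers":-1,"xyz":[8.5,16.5,2],"angular":[0,0,0]}
    - {"fingers":-1,"xyz":[10,19.4,5],"angular":[0,0,0]}
    - {"fingers":-1,"xyz":[10,19.4,7.8],"angular":[0,0,0]}
    - {"fingers":-1,"xyz":[10,19.4,7.8],"angular":[0,0,0]}
    - {"fingers":-1,"xyz":[10,19.4,7.8],"angular":[0,0,0]}
    - {"fingers":-1,"xyz":[10,19.4,7.8],"angular":[0,0,0]}
    - {"fingers":-1,"xyz":[10,19.4,7.8],"angular":[0,0,0]}

```text
clock: 28.85
position: [0.4759, -0.3118, 0.1256]
ee_rot: [-3.05, 0.752, -0.002]
force: [-0.4, -0.2, -0.2]
width: 1.003
```

```bash
python3 go.py .4745 -.3136 .074 -.484
```

```text
t 28.85 p [ 0.4759 -0.3118  0.1256] yaw -0.4834 F [-0.4 -0.2 -0.2] w 1.003 j7 -0.91
xyz cm [-0.05  0.23  5.16] ang [-0.    -0.001  0.001]
```

>>> jog_arm:
  moves:
    - {"fingers":-1,"xyz":[0,0.14,1],"angular":[0,0,0]}
    - {"fingers":-1,"xyz":[0,0.14,2],"angular":[0,0,0]}
    - {"fingers":-1,"xyz":[0,0.14,2],"angular":[0,0,0]}
    - {"fingers":-1,"xyz":[0,0.14,2],"angular":[0,0,0]}

```text
clock: 29.35
position: [0.4745, -0.3133, 0.1046]
ee_rot: [3.05, -0.754, -0.001]
force: [0.4, 0.3, 0.2]
width: 0.999
```

```bash
python3 go.py .4745 -.3136 .074 -.484
```

```text
t 29.35 p [ 0.4745 -0.3133  0.1046] yaw -0.4845 F [0.4 0.3 0.2] w 0.999 j7 -0.88
xyz cm [0.01 0.02 3.06] ang [ 0.     0.    -0.001]
```

>>> jog_arm:
  grip_force: 15
  moves:
    - {"fingers":-1,"xyz":[0,0.02,2],"angular":[0,0,0]}
    - {"fingers":-1,"xyz":[0,0.02,3.06],"angular":[0,0,0]}
    - {"fingers":-1,"xyz":[0,0.02,3.06],"angular":[0,0,0]}
    - {"fingers":-1,"xyz":[0,0.02,3.06],"angular":[0,0,0]}
    - {"fingers":1,"xyz":[0,0.02,3.06],"angular":[0,0,0]}
    - {"fingers":1,"xyz":[0,0.02,3.06],"angular":[0,0,0]}
    - {"fingers":1,"xyz":[0,0.02,3.06],"angular":[0,0,0]}
    - {"fingers":1,"xyz":[0,0.02,3.06],"angular":[0,0,0]}
    - {"fingers":1,"xyz":[0,0.02,3.06],"angular":[0,0,0]}
    - {"fingers":1,"xyz":[0,0.02,3.06],"angular":[0,0,0]}
    - {"fingers":1,"xyz":[0,0.02,3.06],"angular":[0,0,0]}
    - {"fingers":1,"xyz":[0,0.02,3.06],"angular":[0,0,0]}

```text
clock: 30.85
position: [0.4747, -0.3134, 0.0742]
ee_rot: [-3.05, 0.753, -0.0]
force: [0.6, 0.6, 2.8]
width: 0.63
```

>>> jog_arm:
  moves:
    - {"fingers":1,"xyz":[0,0,-0.2],"angular":[0,0,0]}
    - {"fingers":1,"xyz":[0,0,-0.3],"angular":[0,0,0]}
    - {"fingers":1,"xyz":[0.12,-0.14,-0.3],"angular":[0,0,0]}
    - {"fingers":1,"xyz":[0.12,-0.14,-0.3],"angular":[0,0,0]}
    - {"fingers":1,"xyz":[0.12,-0.14,-0.3],"angular":[0,0,0]}

```text
clock: 31.48
position: [0.4763, -0.3126, 0.0771]
ee_rot: [-3.05, 0.753, 0.0]
force: [0.2, 0.1, -2.6]
width: 0.632
```

```bash
python3 go.py .4748 -.3118 .0737 -.484
```

```text
t 31.48 p [ 0.4763 -0.3126  0.0771] yaw -0.4841 F [ 0.2  0.1 -2.6] w 0.632 j7 -0.85
xyz cm [-0.17 -0.    0.34] ang [-0.  0. -0.]
```

>>> jog_arm:
  moves:
    - {"fingers":1,"xyz":[0,0,0.2],"angular":[0,0,0]}
    - {"fingers":1,"xyz":[0,0,0.32],"angular":[0,0,0]}
    - {"fingers":1,"xyz":[0,0,0.32],"angular":[0,0,0]}
    - {"fingers":-1,"xyz":[0,0,0.3],"angular":[0,0,0]}
    - {"fingers":-1,"xyz":[0,0,0.3],"angular":[0,0,0]}
    - {"fingers":-1,"xyz":[0,0,0.3],"angular":[0,0,0]}
    - {"fingers":-1,"xyz":[0,0,0.3],"angular":[0,0,0]}
    - {"fingers":-1,"xyz":[0,0,0.3],"angular":[0,0,0]}
    - {"fingers":-1,"xyz":[0,0,-2],"angular":[0,0,0]}
    - {"fingers":-1,"xyz":[0,0,-7],"angular":[0,0,0]}
    - {"fingers":-1,"xyz":[0,0,-12],"angular":[0,0,0]}

```text
clock: 32.85
position: [0.4759, -0.3126, 0.1983]
ee_rot: [3.05, -0.754, -0.001]
force: [1.6, -0.6, 0.0]
width: 1.0
```

>>> jog_arm:
  moves:
    - {"fingers":-1,"xyz":[-5,-5,-2],"angular":[0,0,0]}
    - {"fingers":-1,"xyz":[-10,-10,-2],"angular":[0,0,0]}
    - {"fingers":-1,"xyz":[-10,-16,-2],"angular":[0,0,0]}
    - {"fingers":-1,"xyz":[-10,-20,-2],"angular":[0,0,0]}
    - {"fingers":-1,"xyz":[-10,-20,-2],"angular":[0,0,0]}
    - {"fingers":-1,"xyz":[-10,-20,-2],"angular":[0,0,0]}
    - {"fingers":-1,"xyz":[-10,-20,-2],"angular":[0,0,0]}

```text
clock: 33.72
position: [0.4804, -0.0905, 0.2172]
ee_rot: [3.049, -0.757, 0.0]
force: [-0.3, -0.7, 0.9]
width: 0.999
```

Run:
```python
from sides import *
S=grab("scene",4);T=grab("top",4);np.savez("i6.npz",S=S,T=T)
d0=np.load("i0.npz");fn=lambda r,g,b:(b-r)>85
for nm,s,t,z in(("before",d0['S'],d0['T'],.056),("after",S,T,.084)):
    for n,im,box in(("top",t,(295,165,365,225)),("scene",s,(250,235,315,290))):
        r=sides(n,blob(im,fn,box),z,(474.8,-313.5),-.485)
        print(nm,n,{k:tuple(float(q) for q in (v[0],v[2])) for k,v in r.items()})
s=S.max(2)
for y in (268,275,281):
    a=s[y];m=a[272:296].mean();l=(a[262]+m)/2;i=np.argmax(a[258:280]>l)+258;v=(a[306]+m)/2;j=np.argmax(a[290:312]<v)+290
    print(y,round(i-(a[i]-l)/(a[i]-a[i-1]),2),round(j-(v-a[j])/(a[j-1]-a[j]),2))
d5=np.load("i5.npz")
print("front face shift of two lower boxes, mean abs diff vs start:",np.abs(S[274:286,262:306]-d0['S'][274:286,262:306]).mean().round(1))
dt=np.abs(T-d0['T']).max(2)
for nm,b in dict(timer=(150,140,172,166),tape=(276,172,302,198),bottle=(357,182,378,202),riser=(130,130,195,195)).items(): print(nm,dt[b[1]:b[3],b[0]:b[2]].mean().round(1),dt[b[1]:b[3],b[0]:b[2]].max().round())
print("handle",rect("top",blob(T,orange,(205,190,235,216)),.05))
s=arm.observe();print(s['clock'],s['position'],s['force'])
```

```text
before top {'+x': (45.2, -0.482), '-x': (-44.6, -0.499), '+y': (31.2, -0.463), '-y': (-30.6, -0.479)}
before scene {'+x': (43.0, -0.465), '-x': (-43.2, -0.508), '+y': (28.3, -0.502), '-y': (-32.3, -0.483)}
after top {'+x': (45.6, -0.479), '-x': (-46.3, -0.419), '+y': (31.3, -0.451), '-y': (-30.8, -0.486)}
after scene {'+x': (43.3, -0.498), '-x': (-43.5, -0.562), '+y': (27.9, -0.467), '-y': (-32.3, -0.479)}
268 267.2 301.46
275 268.27 300.51
281 268.37 300.23
front face shift of two lower boxes, mean abs diff vs start: 0.9
timer 0.5 2.0
tape 63.3 197.0
bottle 0.8 3.0
riser 6.7 206.0Traceback (most recent call last):
  File "<stdin>", line 16, in <module>
  File "h.py", line 26, in blob
    k=max(cs,key=cv2.contourArea)[:,0].astype(float)
      ~~~^^^^^^^^^^^^^^^^^^^^^^^^
ValueError: max() iterable argument is empty
```

>>> jog_arm:
  moves:
    - {"fingers":-1,"xyz":[-4,-4,-8],"angular":[0,0,0]}
    - {"fingers":-1,"xyz":[-8,-8,-8],"angular":[0,0,0]}
    - {"fingers":-1,"xyz":[-43,-44,-8],"angular":[0,0,0]}
    - {"fingers":-1,"xyz":[-43,-44,-8],"angular":[0,0,0]}
    - {"fingers":-1,"xyz":[-43,-44,-8],"angular":[0,0,0]}
    - {"fingers":-1,"xyz":[-43,-44,-8],"angular":[0,0,0]}
    - {"fingers":-1,"xyz":[-43,-44,-8],"angular":[0,0,0]}
    - {"fingers":-1,"xyz":[-43,-44,-8],"angular":[0,0,0]}
    - {"fingers":-1,"xyz":[-43,-44,-8],"angular":[0,0,0]}
    - {"fingers":-1,"xyz":[-43,-44,-8],"angular":[0,0,0]}
    - {"fingers":-1,"xyz":[-43,-44,-8],"angular":[0,0,0]}
    - {"fingers":-1,"xyz":[-43,-44,-8],"angular":[0,0,0]}

```text
clock: 35.62
position: [0.3039, 0.5025, 0.2962]
ee_rot: [3.05, -0.747, 0.002]
force: [0.9, -0.7, -0.8]
width: 0.994
```

Run:
```python
from sides import *
S=grab("scene",2);T=grab("top",2);d0=np.load("i0.npz")
dt=np.abs(T-d0['T']).max(2);ds=np.abs(S-d0['S']).max(2)
q=lambda d,b:(d[b[1]:b[3],b[0]:b[2]].mean().round(1),d[b[1]:b[3],b[0]:b[2]].max())
for nm,b in dict(timer=(150,140,172,166),tape=(276,172,302,198),bottle=(357,182,378,202),riser=(130,130,195,195)).items(): print(nm,q(dt,b))
for nm,b in dict(timer=(210,117,230,131),tape=(256,224,287,247),bottle=(318,290,345,332),lowerboxes=(262,275,306,287)).items(): print("scene",nm,q(ds,b))
for k,n,im,b in(("h","top",T,(205,190,235,218)),("h","scene",S,(180,170,225,210))):
    try: print("handle",rect(n,blob(im,orange,b),.05))
    except Exception as e: print(n,"hidden")
s=arm.observe();print(s['clock'],s['position'],s['force'])
```

```text
timer (np.float64(0.6), np.float64(2.25))
tape (np.float64(0.9), np.float64(4.75))
bottle (np.float64(1.0), np.float64(2.5))
riser (np.float64(7.3), np.float64(206.25))
scene timer (np.float64(0.8), np.float64(2.0))
scene tape (np.float64(0.8), np.float64(2.75))
scene bottle (np.float64(0.8), np.float64(2.25))
scene lowerboxes (np.float64(1.2), np.float64(11.0))
handle {'c': array([414.5, 102.5]), 'cm': array([414.7, 102.5]), 'wh': array([72.7, 28.2]), 'yaw': 1.025, 'area': 1869}
handle {'c': array([411.8,  99.3]), 'cm': array([412. ,  99.6]), 'wh': array([83.5, 23.6]), 'yaw': 1.033, 'area': 1688}
35.825 [0.30600952 0.49915497 0.29738501] [0.02963913 0.23260984 0.4119332 ]
```

```bash
python3 -c "
from cell import job;print(job.sign_off())"
```

```text
the job is handed in; nothing more can be done
None
```

The stray box is stacked on the column and the job is handed in at about 36 s of the 64 s allowed.

I slid the scoop in along the riser's axis until the ridge stopped dead against the box. I then drew the box out on the blade, set the scoop flat on the bench, and stacked the box. The first placing was about 1 to 1.5 mm off, so I regrasped the box once and shifted it.

**Last checks:**
- **Stack:** comparing camera views before and after, the top box's edges match the column's to about 0.5 mm on average. Edge-angle readings scattered by a few hundredths of a radian, most on the short sides. One side in the top view read 1.7 mm off, on the end where the box's side face shows and blurs the edge. A coarser edge check in the scene view also put the top box's left side a few pixel-tenths wide of the boxes below. I took both as image noise.
- **Column:** the two lower boxes' image was practically unchanged from the start.
- **Other objects:** the timer, tape roll and the bottle I took to be the one meant showed no change beyond noise.
- **Riser:** the image patch around it did change. I put that down to the scoop and arm no longer being in the same place and did not check it further.
- **Scoop:** lying where I left it, in the same place and heading as when I let go of it.
- **Forces:** the highest wrist force I read was about 45 N, when the ridge met the box; the limit is 120 N.

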